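# Peel the top mixing tray off a paint-stuck stack and present it over the work mat

## Task

Take the glue bottle out of the top mixing tray and stand it upright, fully down, in the round wooden holder. Then free the top tray, which is stuck by dried paint to the nested stack under it: lift one corner first so that it peels, and leave the rest of the stack standing where it is, and the brush pot and the plaster shell alone. Finish while still holding the tray in the gripper, still and level over the middle of the flat mat, with its underside at least 20 cm above the table; do not put it down or let go.

Things in the scene. Friction and masses are not known exactly. Their poses are not given: they have to be found in the camera images.
- top_tray: White plastic mixing tray, topmost of four, 170 (x) x 130 (y) x 34 mm high, 0.25 kg. Origin: centre of its underside, z up. Upright walls 10 mm thick, 8 to 34 mm above the origin, their middles at x = +-80, y = +-60 mm; well 150 x 110 mm inside, floor at 12 mm. A foot 138 x 98 mm, 8 mm deep, nests in the tray below. Pinch a wall from above, one finger in the well, one outside.
- stack: The rest of the stack: three more such trays nested and fast to one another, 170 x 130 mm, rim 86 mm high, 0.75 kg, loose on the table. Origin: centre of its underside; axes as the top tray's, which starts exactly above it, its walls resting on this rim.
- stack_seat (a point): On the stack's axis 78 mm above its underside: the top tray's origin while nested. Tacky lumps of dried paint near the four corners between the trays (sprung, dark) grip the top tray's foot until it is 8 mm out of the well. Levering one corner up (about 8 N at most), pivoting on the one diagonally across, frees it; a straight pull or a jerk can take the whole stack along.
- bottle: White round glue bottle with a pointed nozzle, 36 mm in diameter up to 82 mm, 112 mm high in all, 0.08 to 0.15 kg; at the start it stands loose on the floor of the top tray. Origin: centre of its underside; z up along its axis.
- holder: Round light wooden holder fixed to the table, 64 mm in diameter, 45 mm high, with an upright bore 41 mm wide, open at the top and 39 mm deep. Origin: centre of its underside on the table.
- holder_in (a point): Centre of the floor of the holder's bore, 6 mm above the table, z up; a bottle fully home has its origin here.
- mat: Flat blue work mat fixed to the table, 180 x 240 mm, 3 mm thick; origin: centre of its underside; x across the 180 mm, y along the 240 mm. It lies to one side of the robot's middle line and the stack to the other; which side changes.
- brush_pot: White ceramic pot of brushes, 68 mm wide, 145 mm high with the brushes; leave it alone. Origin: centre of its underside.
- shell_house: White plaster snail shell carrying a little house, about 85 x 70 mm, 95 mm high, loose; leave it alone. Origin: centre of its underside.

How it is judged:
By the outcome, as a careful person would: the job done as asked, in the order asked, and still so for the second after the job is handed in, while the arm keeps its last pose, push and grip.
It also fails if it takes over 70 s, if anything falls off the work surface, if the arm or the gripper's body presses on something with over 40 N, if the wrist force passes 120 N, or if a joint passes its speed limit or range.

## Robot

A 7-joint arm with a two-finger parallel gripper is mounted at the origin on the work surface. World frame = base frame: x ahead of the robot, y to its left, z up, the work surface at z = 0. Lengths are in m, angles in degrees, forces in N, time in s.
With the tool pointing down it reaches from about 0.425 to 0.875 m from the base axis. Payload 4.7 kg.
Tool frame: the origin (TCP) lies between the finger pads; the fingertips stand env.tip_reach ahead of it and the grasp point (between the pads) lies 2 mm behind it (env.tip_reach is the distance from the TCP to the fingertips, in m); z points along the fingers, y is the line along which they close (so a half turn about z gives the same grasp; the last joint's range is limited). The gripper opens to 87 mm and grips with 3 to 60 N. Pads are 19 mm wide; open, the fingers measure 117 mm over their backs; the gripper's body (75 mm by 190 mm) begins 51 mm behind the grasp point.
Start: joints at [-73.505, 18.392, -4.016, 83.108, 1.295, 78.541, -3.26], TCP at [0.176, 0.626, 0.24] pointing down, gripper open.
Joint ranges: [-163.93, 163.93], [-17.29, 119.83], [-79.2, 71.16], [3.27, 140.29], [-89.18, 269.18], [5.43, 117.66], [-154.24, 154.24]. Speed limits (degrees/s): [147.25, 147.25, 180, 180, 180, 180, 180].

## Interface

Orientations are given as [roll, pitch, yaw] about the fixed x, y, z axes, in that order (R = Rz(yaw) Ry(pitch) Rx(roll)).
In Python, from cell import env, eyes, workorder gives the robot as it stands (env), with the cameras (eyes) and the job (workorder).
- The arm moves only by the shell command python3 steer.py 'ROWS' [FORCE]. ROWS is rows parted by semicolons, their numbers by spaces, 1 to 8 of them, each of 5 numbers: dx, dy, dz in m, then a turn about the tool's z in degrees, then the finger opening in m; each row is the pose to reach, as a shift and turn from the pose commanded when the command began, along the tool's axes at that moment; what a row does not reach only later rows make up. A row lasts 1/12 s, in which the tool goes at most 0.0417 m and 7.16 degrees, less where a joint would pass 70% of its speed; a pose out of reach is approached as far as the arm can. The fingers move at their own pace and stop on an object; FORCE is the grip in N (left out, the last holds). Time passes only in rows, so rows that do not move let the fingers close. It prints the time, the measured TCP pose, the force, the opening and the grip force at its end.
- env.get_obs(): the state, without advancing time (a new reading comes with each control period).
- eyes.read_camera(name): name is "scene" or "side" or "wrist"; returns a dict with "color" (420x560x3 uint8, blue, green, red), "fx", "fy", "cx", "cy" (pixels), "world_from_camera" (4x4, takes a point from camera to world coordinates). Camera axes: x right, y down, z forward; pixel columns grow to the right and rows downward; lengths in m; the calibration is good to about 2 mm. A picture is of the moment at which its call begins. There is no depth.
- workorder.sign_off(): hands the job in; it is judged then, once.
The state is a dict: "time_s": time; "qpos": joint angles; "joint_velocities": joint speeds; "effort": joint torques, N m; "tool_pos": TCP position; "tool_rot": TCP orientation; "force": force on the tool from outside, world axes, zero at the start; "wrist_torque": the same for the moment, N m; "grip_width": finger opening in m; "grasp_force": force on a finger pad.
Only numpy, scipy, OpenCV 4.12 (cv2) and the standard library are available. Lean on these libraries where they do the work, as an engineer would, in place of code of your own. Each camera call takes 0.05 s, during which the arm holds its last target. There are 200 camera calls.

## Working session

There is one attempt and no reset: what is moved stays moved. The work goes in short steps, Python scripts to look and compute and a shell command to move; the robot and the scene stay as the last step left them, time stands still between calls to the robot, and variables do not carry over. Pictures are saved under pics/ and viewed, at most 10 in all, crops included, and the job is handed in when it is done.

```bash
ls; mkdir -p pics
cat > h.py <<'E'
import numpy as np, cv2
from cell import env, eyes, workorder
def snap(n,f,crop=None,s=1):
    c=eyes.read_camera(n); np.savez('pics/'+f+'.npz',**{k:np.array(v) for k,v in c.items()})
    im=c['color']
    cv2.imwrite('pics/'+f+'_raw.png',im)
    if crop: x0,y0,x1,y1=crop; im=im[y0:y1,x0:x1]
    cv2.imwrite('pics/'+f+'.png',cv2.resize(im,None,fx=s,fy=s,interpolation=cv2.INTER_CUBIC))
def ray(f,u,v):
    c=np.load('pics/'+f+'.npz'); T=c['world_from_camera']
    d=T[:3,:3]@np.array([(u-c['cx'])/c['fx'],(v-c['cy'])/c['fy'],1]); return T[:3,3],d
def onz(f,u,v,z):
    o,d=ray(f,u,v); return (o+d*(z-o[2])/d[2]).round(4)
def proj(f,p):
    c=np.load('pics/'+f+'.npz'); T=c['world_from_camera']; q=T[:3,:3].T@(np.array(p)-T[:3,3])
    return (q[:2]/q[2]*[c['fx'],c['fy']]+[c['cx'],c['cy']]).round(1)
E
python3 - <<'E'
from h import *
o=env.get_obs();print(o['time_s'],o['tool_pos'],o['tool_rot'],env.tip_reach,o['force'])
for n in ['scene','side','wrist']:
    snap(n,n+'0'); c=np.load('pics/'+n+'0.npz');print(n,c['fx'],c['world_from_camera'].round(3).tolist())
a=[cv2.imread(f'pics/{n}0.png') for n in ['scene','side']]
E
```

```text
cell.py
pics
steer.py
0.0 [0.17566411 0.62527746 0.23845144] [-1.79890699e+02  6.57187807e-03  1.64316461e+02] 0.017 [-0.27269469 -0.39503511  0.67281088]
scene 455.38120966109454 [[0.792, 0.497, -0.356, 0.889], [0.611, -0.628, 0.482, -0.475], [0.016, -0.599, -0.801, 0.862], [0.0, 0.0, 0.0, 1.0]]
side 518.7748943021004 [[0.805, -0.289, 0.519, 0.057], [-0.594, -0.378, 0.71, -0.711], [-0.009, -0.879, -0.476, 0.556], [0.0, 0.0, 0.0, 1.0]]
wrist 316.5817868303519 [[0.27, 0.933, 0.238, 0.111], [0.963, -0.261, -0.069, 0.643], [-0.002, 0.248, -0.969, 0.382], [0.0, 0.0, 0.0, 1.0]]
```

View pics/scene0.png

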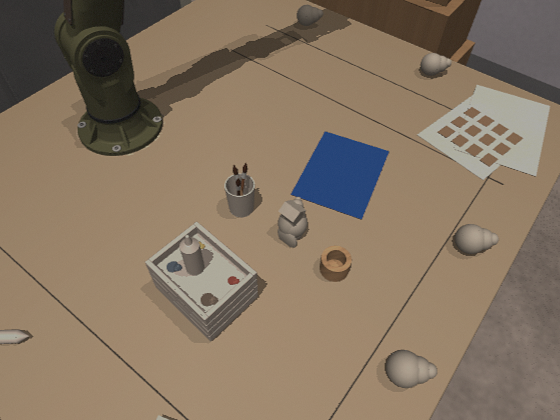

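View pics/side0.png

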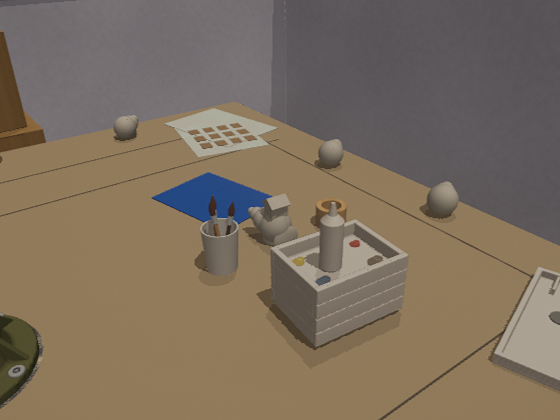

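The scene view shows the stack around (203,275) with the bottle at (193,255), the holder at (336,263), the mat at (341,173), the pot at (240,195) and the shell at (292,222). The side view shows the stack at (338,275) and the bottle at (332,240). I'll enlarge both views next.

Run:
```python
from h import *
a=cv2.imread('pics/scene0.png')[180:345,140:360]; b=cv2.imread('pics/side0.png')[190:340,190:410]
cv2.imwrite('pics/c1.png',cv2.resize(a,None,fx=3.6,fy=3.6,interpolation=cv2.INTER_CUBIC))
cv2.imwrite('pics/c2.png',cv2.resize(b,None,fx=3.6,fy=3.6,interpolation=cv2.INTER_CUBIC))
```

```text
(no output)
```

View pics/c1.png

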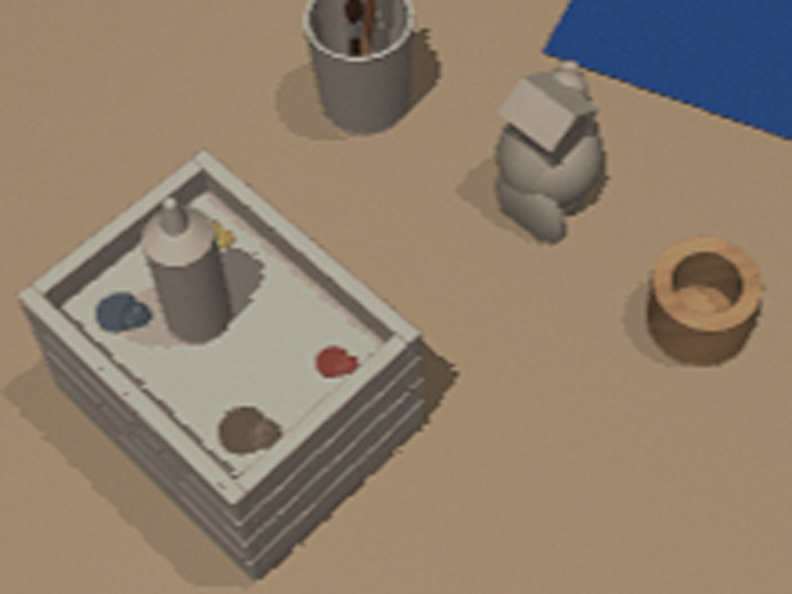

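View pics/c2.png

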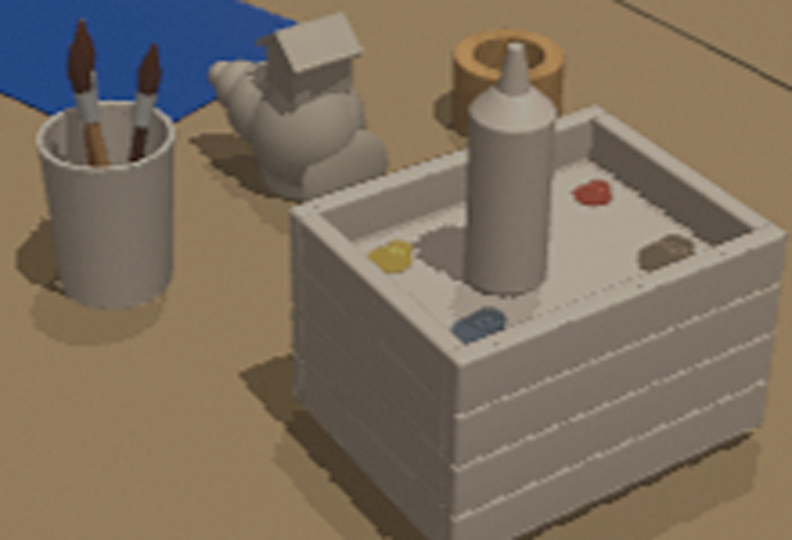

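Run:
```python
from h import *
S=lambda u,v,z:onz('scene0',140+u/3.6,180+v/3.6,z)
D=lambda u,v,z:onz('side0',190+u/3.6,190+v/3.6,z)
A=np.array([S(*p,.112) for p in [(203,152),(420,338),(236,500),(22,294)]]);B=np.array([D(*p,.112) for p in [(293,212),(597,107),(785,234),(458,362)]])
for Q in (A,B):
    print(Q[:,:2].tolist(), Q.mean(0), [(np.linalg.norm(Q[i]-Q[i-1]).round(4),np.degrees(np.arctan2(*(Q[i]-Q[i-1])[[1,0]])).round(1)) for i in range(4)])
print('nozzle',S(170,202,.202),D(515,45,.202))
print('holder',S(706,277,.045),D(509,57,.045), 'pot top?',S(360,18,.09),D(107,135,.09))
print('shell',S(550,150,.05),D(320,130,.05))
M=np.array([onz('scene0',*p,.003) for p in [(331,134),(389,150),(361,215),(293,180)]]);print('mat',M.tolist(),M.mean(0))
```

```text
[[0.4488, -0.155], [0.6174, -0.1706], [0.6035, -0.2933], [0.4378, -0.2789]] [ 0.526875 -0.22445   0.112   ] [(np.float64(0.1244), np.float64(84.9)), (np.float64(0.1693), np.float64(-5.3)), (np.float64(0.1235), np.float64(-96.5)), (np.float64(0.1663), np.float64(175.0))]
[[0.4448, -0.1564], [0.6117, -0.1701], [0.6003, -0.2956], [0.4345, -0.2791]] [ 0.522825 -0.2253    0.112   ] [(np.float64(0.1231), np.float64(85.2)), (np.float64(0.1675), np.float64(-4.7)), (np.float64(0.126), np.float64(-95.2)), (np.float64(0.1666), np.float64(174.3))]
nozzle [ 0.5095 -0.2243  0.202 ] [ 0.5077 -0.2239  0.202 ]
holder [ 0.6977 -0.0108  0.045 ] [ 0.6952 -0.0167  0.045 ] pot top? [ 0.4414 -0.0143  0.09  ] [ 0.4316 -0.0191  0.09  ]
shell [0.5755 0.0022 0.05  ] [ 0.5561 -0.0236  0.05  ]
mat [[0.4665, 0.3244, 0.003], [0.6185, 0.3698, 0.003], [0.6712, 0.144, 0.003], [0.4829, 0.131, 0.003]] [0.559775 0.2423   0.003   ]
```

```bash
cat >> h.py <<'E'
def d(x,y,z,yaw=None):
    from scipy.spatial.transform import Rotation as R
    o=env.get_obs(); r=R.from_euler('xyz',o['tool_rot'],degrees=True)
    t=0 if yaw is None else -((yaw-o['tool_rot'][2]+90)%180-90)
    print(r.inv().apply(np.array([x,y,z])-o['tool_pos']).round(4),'turn',round(t,2),'rot',np.round(o['tool_rot'],2),'pos',np.round(o['tool_pos'],4),'f',np.round(o['force'],2),'t',o['time_s'])
E
python3 - <<'E'
from h import *
for f in ['scene0','side0']:
    a=cv2.imread(f'pics/{f}_raw.png').astype(int); m=((a[...,0]>a[...,2]+40)).astype(np.uint8)
    c=max(cv2.findContours(m,0,2)[0],key=cv2.contourArea)
    P=np.array([onz(f,*p[0],.003)[:2] for p in c],np.float32); print(f,cv2.minAreaRect(P))
d(.5,.35,.24,175); d(.69,-.015,.24,175)
E
python3 steer.py '-0.386 -0.177 0 0 0.087;-0.386 -0.177 0 0 0.087;-0.386 -0.177 0 0 0.087;-0.386 -0.177 0 0 0.087;-0.386 -0.177 0 -5 0.087;-0.386 -0.177 0 -10.7 0.087;-0.386 -0.177 0 -10.7 0.087;-0.386 -0.177 0 -10.7 0.087'
python3 -c "
from h import *
d(.69,-.015,.24,175)"
```

```text
scene0 ((0.5618321895599365, 0.22893449664115906), (0.17737454175949097, 0.23875662684440613), 14.016897201538086)
side0 ((0.5606618523597717, 0.23065295815467834), (0.18039801716804504, 0.24076512455940247), 14.03624439239502)
[-0.3867 -0.1775 -0.001 ] turn -10.68 rot [-1.7992e+02  1.0000e-02  1.6432e+02] pos [0.1757 0.6254 0.2387] f [ 0.43 -1.49  0.2 ] t 0.15
[-6.683e-01 -4.775e-01 -5.000e-04] turn -10.68 rot [-1.7992e+02  1.0000e-02  1.6432e+02] pos [0.1757 0.6254 0.2387] f [ 0.43 -1.49  0.2 ] t 0.15
time_s: 0.82
tool_pos: [0.4311, 0.4084, 0.2395]
tool_rot: [180.0, -0.0, 175.0]
force: [0.6, 0.7, -0.5]
grip_width: 0.0873
grasp_force: 0.0
[-0.2946 -0.3994 -0.0006] turn 0.03 rot [ 1.8000e+02 -1.0000e-02  1.7503e+02] pos [0.4311 0.4084 0.2395] f [ 0.57  0.67 -0.5 ] t 0.8167
```

Mat centre is (0.561, 0.230), yaw 14°.

```bash
M='-0.295 -0.399 0 0 0.087'; python3 steer.py '-0.295 -0.399 0 0 0.087;-0.295 -0.399 0 0 0.087;-0.295 -0.399 0 0 0.087;-0.295 -0.399 0 0 0.087;-0.295 -0.399 0 0 0.087;-0.295 -0.399 0 0 0.087;-0.295 -0.399 0 0 0.087;-0.295 -0.399 0 0 0.087'
python3 -c "
from h import *
d(.69,-.015,.24,175)"
```

```text
time_s: 1.48
tool_pos: [0.6046, 0.1241, 0.2395]
tool_rot: [180.0, -0.0, 175.0]
force: [-0.1, 0.6, 0.9]
grip_width: 0.0872
grasp_force: 0.0
[-0.0971 -0.1311 -0.0005] turn 0.03 rot [179.99  -0.   175.03] pos [0.6046 0.1241 0.2395] f [-0.06  0.65  0.95] t 1.4833
```

```bash
python3 steer.py '-0.097 -0.131 0 0 0.087;-0.097 -0.131 0 0 0.087;-0.097 -0.131 0 0 0.087;-0.097 -0.131 0 0 0.087;-0.097 -0.131 0 0 0.087;-0.097 -0.131 0 0 0.087'
python3 - <<'E'
from h import *
snap('wrist','w1')
print(proj('w1',[.6965,-.014,.045]))
d(.509,-.224,.24,175)
E
```

```text
time_s: 1.98
tool_pos: [0.6895, -0.0171, 0.2385]
tool_rot: [-179.9, -0.1, 174.7]
force: [0.6, 0.7, -0.3]
grip_width: 0.0873
grasp_force: 0.0
[284.  203.5]
[ 0.1607 -0.2253 -0.0011] turn -0.1 rot [ 1.800e+02 -8.000e-02  1.749e+02] pos [ 0.6891 -0.0139  0.2387] f [ 0.2   1.34 -0.05] t 2.0333
```

View pics/w1.png

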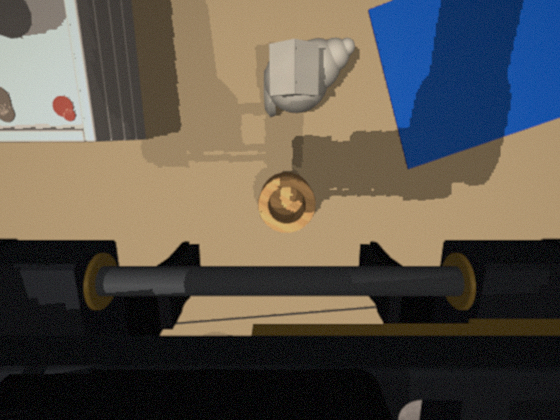

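The wrist view shows the holder's top rim centred near (287,202). The shell is at (300,75) and the tray corner at (80,130).

```bash
python3 - <<'E'
from h import *
print(onz('w1',287,202,.045))
# refine: reproject rim circles on the 3 images, compare with orange mask contour
from scipy.optimize import minimize
def mask(f):
    a=cv2.imread(f'pics/{f}_raw.png').astype(int); return (a[...,2]-a[...,0]>75).astype(np.uint8)
for f in ['w1','scene0','side0']:
    m=mask(f); p=proj(f,[.6965,-.014,.03]).astype(int)
    n,l,s,c=cv2.connectedComponentsWithStats(m); 
    x0,y0=p-40; sub=m[max(y0,0):y0+80,max(x0,0):x0+80]; 
    ys,xs=np.nonzero(sub); print(f,p,len(xs))
    if len(xs)==0: continue
    obs=np.zeros(m.shape,np.uint8); c=max(cv2.findContours(sub.copy(),0,2)[0],key=cv2.contourArea)
    obs=cv2.drawContours(np.zeros(m.shape,np.uint8),[c+np.array([[max(x0,0),max(y0,0)]])],-1,1,-1)
    A=np.linspace(0,6.283,60)
    def cost(q):
        P=np.array([proj(f,[q[0]+.032*np.cos(t),q[1]+.032*np.sin(t),z]) for t in A for z in (0,.045)],np.float32)
        r=cv2.fillConvexPoly(np.zeros(m.shape,np.uint8),(cv2.convexHull(P)*16).astype(int),1,shift=4); return int((r!=obs).sum())
    r=minimize(cost,[.6965,-.014],method='Nelder-Mead',options=dict(initial_simplex=[[.69,-.02],[.703,-.016],[.694,-.006]],xatol=1e-4)); print(f,r.x.round(4),r.fun,obs.sum())
E
python3 steer.py '0.161 -0.225 0 0 0.087;0.161 -0.225 0 0 0.087;0.161 -0.225 0 0 0.087;0.161 -0.225 0 0 0.087;0.161 -0.225 0 0 0.087;0.161 -0.225 0 0 0.087;0.161 -0.225 0 0 0.087;0.161 -0.225 0 0 0.087'
python3 - <<'E'
from h import *
snap('wrist','w2')
print(proj('w2',[.5085,-.224,.202]),proj('w2',[.5085,-.224,.172]))
d(.5085,-.224,.157,175)
E
```

```text
[ 0.6951 -0.0106  0.045 ]
w1 [283 200] 1437
w1 [ 0.7034 -0.0135] 1943.0 971
scene0 [334 261] 90
scene0 [0.6368 0.0019] 932.0 16
side0 [330 211] 189
side0 [0.7537 0.049 ] 717.0 148
time_s: 2.7
tool_pos: [0.505, -0.2277, 0.2404]
tool_rot: [-180.0, 0.0, 174.6]
force: [0.3, -0.8, -0.1]
grip_width: 0.087
grasp_force: 0.0
[287.8 251.9] [286.7 236.5]
[-0.0009  0.0003  0.0833] turn -0.17 rot [1.7994e+02 7.0000e-02 1.7483e+02] pos [ 0.5075 -0.2243  0.2403] f [0.97 1.32 0.73] t 2.75
```

View pics/w2.png

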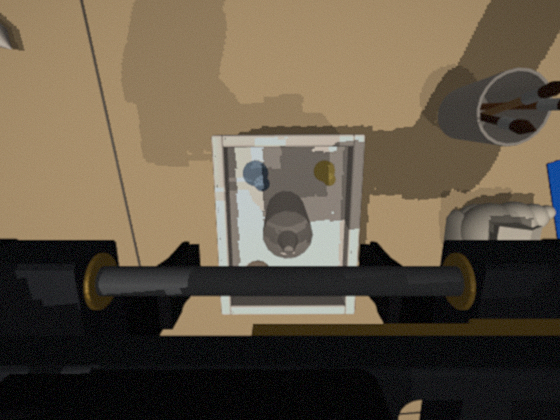

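The bottle's shoulder circle is centred at (288,236), which matches the prediction of (287,236.5). I'll descend and grasp.

```bash
python3 steer.py '0 0 0.03 0 0.087;0 0 0.06 0 0.087;0 0 0.083 0 0.087;0 0 0.083 0 0.087;0 0 0.083 0 0.03;0 0 0.083 0 0.03;0 0 0.083 0 0.03;0 0 0.083 0 0.03' 20
python3 steer.py '0 0 0 0 0.03;0 0 0 0 0.03;0 0 0 0 0.03;0 0 -0.03 0 0.03;0 0 -0.06 0 0.03;0 0 -0.06 0 0.03'
python3 - <<'E'
from h import *
a=cv2.imread('pics/w1_raw.png')[130:270,220:360]
cv2.imwrite('pics/w1c.png',cv2.resize(a,None,fx=4,fy=4,interpolation=cv2.INTER_CUBIC))
E
```

```text
time_s: 3.42
tool_pos: [0.5106, -0.2232, 0.1583]
tool_rot: [-180.0, 0.2, 175.1]
force: [-0.4, -0.1, 0.2]
grip_width: 0.0682
grasp_force: 0.0
time_s: 3.92
tool_pos: [0.5121, -0.2248, 0.2224]
tool_rot: [-179.9, 0.5, 175.0]
force: [0.2, -0.7, 0.8]
grip_width: 0.032
grasp_force: 0.0
```

View pics/w1c.png

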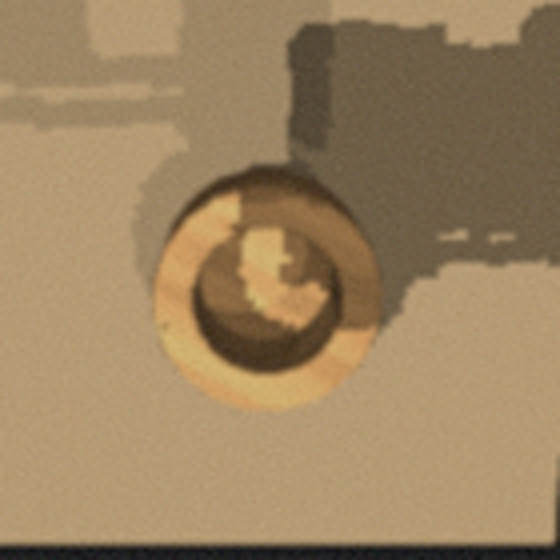

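The holder's top rim in the crop is centred at (267.5,297), which is full-image (286.9,204.3). The fingers are slower than I assumed: they were still closing when I lifted, so they missed the bottle. I'll look again.

```bash
python3 steer.py '0 0 0 0 0.087;0 0 0 0 0.087;0 0 0 0 0.087;0 0 0 0 0.087;0 0 0 0 0.087;0 0 0 0 0.087;0 0 0 0 0.087;0 0 0 0 0.087'
python3 - <<'E'
from h import *
print('holder',onz('w1',286.9,204.3,.045))
snap('wrist','w3'); snap('side','s3')
a=cv2.imread('pics/w3.png'); b=cv2.imread('pics/s3.png')[150:350,240:440]
cv2.imwrite('pics/c3.png',np.hstack([a[110:330,170:390],cv2.resize(b,(220,220))]).repeat(1,0))
o=env.get_obs(); print(o['tool_pos'],o['grip_width'])
print(proj('w3',[.5085,-.224,.202]),proj('w3',[.5085,-.224,.172]),proj('s3',[.5085,-.224,.202]))
E
```

```text
time_s: 4.58
tool_pos: [0.5093, -0.2232, 0.2163]
tool_rot: [180.0, -0.0, 175.0]
force: [0.1, 0.3, 0.1]
grip_width: 0.078
grasp_force: 0.0
holder [ 0.6976 -0.0109  0.045 ]
[ 0.50931828 -0.22322111  0.21648882] 0.08383414432747455
[279.8 261.5] [279.7 242.7] [333.5 202.4]
```

View pics/c3.png

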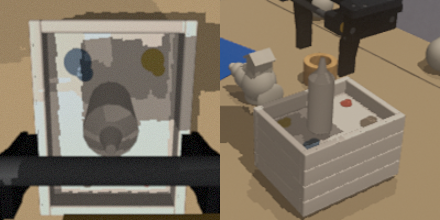

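The bottle is still upright at the same spot: crop (111,130), full-image about (281,240). I'll regrasp and wait longer for the fingers.

```bash
python3 steer.py '0.001 0 0.03 0 0.087;0.001 0 0.059 0 0.087;0.001 0 0.059 0 0.05;0.001 0 0.059 0 0.03;0.001 0 0.059 0 0.03;0.001 0 0.059 0 0.03;0.001 0 0.059 0 0.03;0.001 0 0.059 0 0.03' 20
python3 steer.py '0 0 0 0 0.03;0 0 0 0 0.03;0 0 0 0 0.03;0 0 0 0 0.03;0 0 0 0 0.03;0 0 0 0 0.03;0 0 0 0 0.03;0 0 0 0 0.03'
python3 -c "
from h import *
d(.5,-.22,.15)"
```

```text
time_s: 5.35
tool_pos: [0.5091, -0.2234, 0.1589]
tool_rot: [-180.0, 0.1, 175.0]
force: [-0.9, 0.4, -0.3]
grip_width: 0.0551
grasp_force: 0.0
time_s: 6.02
tool_pos: [0.5085, -0.2231, 0.1578]
tool_rot: [180.0, 0.0, 175.0]
force: [-0.1, 1.2, 2.7]
grip_width: 0.0352
grasp_force: 20.0
[0.0088 0.0023 0.0078] turn 0 rot [1.7999e+02 2.0000e-02 1.7502e+02] pos [ 0.5085 -0.2231  0.1578] f [-0.09  1.15  2.68] t 6.0167
```

```bash
python3 steer.py '0 0 -0.02 0 0.03;0 0 -0.05 0 0.03;0 0 -0.08 0 0.03;0 0 -0.09 0 0.03;0 0 -0.09 0 0.03;0 0 -0.09 0 0.03'
python3 -c "
from h import *
o=env.get_obs();print(o['grip_width'],o['grasp_force'])
d(.697,-.012,.248,175)"
```

```text
time_s: 6.52
tool_pos: [0.5081, -0.2231, 0.2468]
tool_rot: [180.0, -0.0, 175.0]
force: [-0.5, -0.3, -2.0]
grip_width: 0.035
grasp_force: 20.0
0.034999725465698024 19.97675372462254
[-0.1698  0.2267 -0.0012] turn 0.01 rot [ 1.7999e+02 -2.0000e-02  1.7501e+02] pos [ 0.5081 -0.2231  0.2468] f [-0.49 -0.32 -2.01] t 6.5167
```

```bash
python3 steer.py '-0.17 0.227 0 0 0.03;-0.17 0.227 0 0 0.03;-0.17 0.227 0 0 0.03;-0.17 0.227 0 0 0.03;-0.17 0.227 0 0 0.03;-0.17 0.227 0 0 0.03;-0.17 0.227 0 0 0.03;-0.17 0.227 0 0 0.03'
python3 steer.py '0 0 0.05 0 0.03;0 0 0.1 0 0.03;0 0 0.12 0 0.03;0 0 0.12 0 0.03;0 0 0.12 0 0.03'
python3 - <<'E'
from h import *
d(.697,-.012,.12,175)
snap('scene','sc4'); snap('side','si4')
for f in ['sc4','si4']: print(proj(f,[.697,-.012,.045]),proj(f,[.697,-.012,.06]))
a=cv2.imread('pics/sc4.png')[195:295,285:385]; b=cv2.imread('pics/si4.png')[140:240,280:380]
cv2.imwrite('pics/c4.png',cv2.resize(np.hstack([a,b]),None,fx=4,fy=4,interpolation=cv2.INTER_CUBIC))
E
```

```text
time_s: 7.18
tool_pos: [0.6995, -0.0014, 0.2421]
tool_rot: [179.7, -0.3, 175.7]
force: [-1.3, 2.2, -1.9]
grip_width: 0.0353
grasp_force: 20.0
time_s: 7.6
tool_pos: [0.6945, -0.0119, 0.1234]
tool_rot: [-179.9, -0.5, 175.0]
force: [0.8, 0.6, -0.2]
grip_width: 0.0352
grasp_force: 20.0
[-0.0026  0.0001  0.0034] turn -0.0 rot [-179.93   -0.48  175.  ] pos [ 0.6945 -0.0119  0.1234] f [ 0.76  0.58 -0.24] t 7.6
[335.5 257.2] [336.4 253.4]
[330.6 204.7] [330.8 198.3]
```

View pics/c4.png

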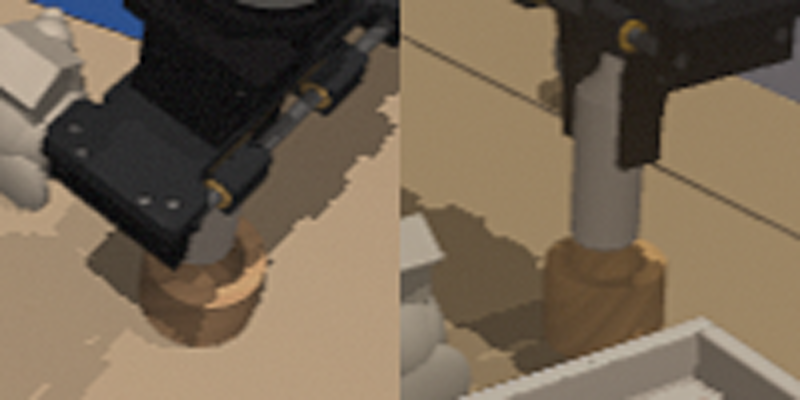

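In the side view the bottle centre (604.5) matches the rim centre (605). In the scene view the rim centre at 203 agrees with the prediction. I'll lower it gently.

```bash
python3 steer.py '0 0 0 0 0.03;0 0 0.005 0 0.03;0 0 0.01 0 0.03;0 0 0.015 0 0.03;0 0 0.02 0 0.03;0 0 0.02 0 0.03'
python3 -c "
from h import *
d(.697,-.012,.074,175)"
```

```text
time_s: 8.2
tool_pos: [0.6973, -0.0115, 0.1064]
tool_rot: [180.0, -0.0, 175.0]
force: [2.1, 0.0, -1.7]
grip_width: 0.0353
grasp_force: 20.0
[ 0.0003 -0.0006  0.0324] turn 0.02 rot [ 1.7999e+02 -2.0000e-02  1.7502e+02] pos [ 0.6973 -0.0115  0.1064] f [ 2.1   0.02 -1.66] t 8.2
```

```bash
python3 steer.py '-0.001 0 0.004 0 0.03;-0.001 0 0.01 0 0.03;-0.001 0 0.016 0 0.03;-0.001 0 0.022 0 0.03;-0.001 0 0.028 0 0.03;-0.001 0 0.028 0 0.03'
python3 -c "
from h import *
d(.697,-.012,.074,175)"
```

```text
time_s: 8.7
tool_pos: [0.6979, -0.0115, 0.0778]
tool_rot: [180.0, -0.1, 175.0]
force: [0.1, 0.6, -1.8]
grip_width: 0.0354
grasp_force: 20.0
[ 0.0009 -0.0006  0.0038] turn 0.02 rot [ 1.7999e+02 -8.0000e-02  1.7502e+02] pos [ 0.6979 -0.0115  0.0778] f [ 0.06  0.61 -1.82] t 8.7
```

```bash
python3 steer.py '0 0 0.002 0 0.03;0 0 0.004 0 0.03;0 0 0.005 0 0.03;0 0 0.005 0 0.03'
```

```text
time_s: 9.03
tool_pos: [0.6984, -0.0119, 0.0745]
tool_rot: [-180.0, -0.0, 175.0]
force: [0.3, -0.5, -1.9]
grip_width: 0.0354
grasp_force: 20.0
```

```bash
python3 steer.py '0 0 0.001 0 0.03;0 0 0.002 0 0.03;0 0 0.003 0 0.03;0 0 0.003 0 0.03;0 0 0.003 0 0.03'
```

```text
time_s: 9.45
tool_pos: [0.699, -0.012, 0.0738]
tool_rot: [180.0, 0.1, 175.0]
force: [-2.0, 0.6, 6.5]
grip_width: 0.0356
grasp_force: 20.0
```

The bottle has touched the bore floor with its base about 6 mm above the table, so it is fully down. I'll release it, back off and go to the stack.

```bash
python3 steer.py '0 0 -0.001 0 0.06;0 0 -0.001 0 0.06;0 0 -0.001 0 0.06;0 0 -0.001 0 0.06;0 0 -0.001 0 0.06;0 0 -0.001 0 0.06;0 0 -0.001 0 0.06;0 0 -0.001 0 0.06'
python3 steer.py '0 0 -0.03 0 0.06;0 0 -0.07 0 0.06;0 0 -0.11 0 0.06;0 0 -0.15 0 0.06;0 0 -0.15 0 0.06'
python3 - <<'E'
from h import *
snap('side','si5'); snap('scene','sc5')
# stack refine: predicted corners for candidate pose vs bright edges -> average of earlier reads
c,s=np.cos(np.radians(-5)),np.sin(np.radians(-5))
C=np.array([.525,-.225])
P=C+[50*c/1e3+60*s/1e3, 50*s/1e3-60*c/1e3]; P=C+np.array([[c,-s],[s,c]])@[.05,-.06]
print(P); d(*P,.20,175)
E
```

```text
time_s: 10.12
tool_pos: [0.6984, -0.0118, 0.0724]
tool_rot: [180.0, -0.0, 175.0]
force: [0.3, -1.1, 0.1]
grip_width: 0.0598
grasp_force: 0.0
time_s: 10.53
tool_pos: [0.7027, -0.0124, 0.2331]
tool_rot: [179.9, 0.9, 175.0]
force: [0.5, -1.5, 2.0]
grip_width: 0.06
grasp_force: 0.0
[ 0.56958039 -0.28912947]
[ 0.1057 -0.2873  0.0248] turn 0.01 rot [179.95   0.3  175.01] pos [ 0.6998 -0.0121  0.2255] f [-0.01 -0.41 -0.75] t 10.6333
```

```bash
python3 steer.py '0.08 -0.287 0.02 0 0.06;0.08 -0.287 0.02 0 0.06;0.08 -0.287 0.02 0 0.06;0.08 -0.287 0.02 0 0.06;0.08 -0.287 0.02 0 0.04;0.08 -0.287 0.02 0 0.04;0.08 -0.287 0.02 0 0.04;0.08 -0.287 0.02 0 0.04'
python3 - <<'E'
from h import *
Q=np.array([onz('w2',*p,.112) for p in [(213,136),(364,136),(355,313),(222,313)]]);print(Q[:,:2].tolist(),Q.mean(0),[(np.linalg.norm(Q[i]-Q[i-1]).round(4),np.degrees(np.arctan2(*(Q[i]-Q[i-1])[[1,0]])).round(1)) for i in range(4)])
print('brown',onz('scene0',140+248/3.6,180+430/3.6,.09),onz('side0',190+667/3.6,190+253/3.6,.09))
# bottle check: project top nozzle
snap('wrist','w6'); a=cv2.imread('pics/w6.png',0)
c,s=np.cos(np.radians(-5)),np.sin(np.radians(-5)); R=np.array([[c,-s],[s,c]])
# profile across the -y wall at several tray x: brightness gradient edges
for x in (-.06,-.03,0,.02):
    ys=np.arange(-.085,-.035,.0005); pr=[]
    for y in ys:
        p=np.append(np.array([.525,-.225])+R@[x,y],.112); u,v=proj('w6',p); 
        pr.append(cv2.getRectSubPix(a,(1,1),(float(u),float(v)))[0,0])
    print(x,proj('w6',np.append(np.array([.525,-.225])+R@[x,-.06],.112)),[int(k) for k in pr[::3]])
print((ys[::3]*1e3).round(1).tolist())
E
```

```text
time_s: 11.3
tool_pos: [0.5872, -0.3007, 0.2006]
tool_rot: [-179.7, -0.3, 174.3]
force: [-1.3, -1.5, -0.5]
grip_width: 0.0436
grasp_force: 0.0
[[0.4349, -0.278], [0.4467, -0.1525], [0.6119, -0.1656], [0.6, -0.2933]] [ 0.523375 -0.22235   0.112   ] [(np.float64(0.1658), np.float64(174.7)), (np.float64(0.1261), np.float64(84.6)), (np.float64(0.1657), np.float64(-4.5)), (np.float64(0.1283), np.float64(-95.3))]
brown [ 0.574  -0.2566  0.09  ] [ 0.5751 -0.254   0.09  ]
-0.06 [294.5  38.7] [153, 157, 155, 138, 134, 135, 135, 136, 137, 134, 135, 136, 133, 127, 102, 181, 209, 209, 208, 206, 200, 135, 136, 139, 139, 208, 208, 210, 207, 208, 208, 207, 206, 208]
-0.03 [294.5  86.9] [157, 157, 158, 141, 137, 140, 134, 136, 137, 137, 136, 136, 135, 120, 99, 187, 210, 212, 212, 211, 196, 131, 143, 141, 140, 163, 211, 212, 213, 210, 210, 211, 213, 210]
0 [294.4 131.9] [136, 136, 136, 137, 136, 137, 140, 138, 139, 138, 138, 137, 139, 127, 101, 177, 177, 190, 195, 191, 173, 116, 109, 110, 148, 200, 197, 197, 197, 197, 196, 197, 196, 198]
0.02 [294.4 160.3] [135, 140, 139, 136, 136, 139, 137, 136, 137, 138, 139, 100, 75, 76, 64, 99, 105, 109, 107, 106, 101, 117, 143, 134, 106, 106, 106, 109, 107, 109, 108, 107, 109, 105]
[-85.0, -83.5, -82.0, -80.5, -79.0, -77.5, -76.0, -74.5, -73.0, -71.5, -70.0, -68.5, -67.0, -65.5, -64.0, -62.5, -61.0, -59.5, -58.0, -56.5, -55.0, -53.5, -52.0, -50.5, -49.0, -47.5, -46.0, -44.5, -43.0, -41.5, -40.0, -38.5, -37.0, -35.5]
```

Run:
```python
from h import *
c,s=np.cos(np.radians(-5)),np.sin(np.radians(-5)); R=np.array([[c,-s],[s,c]])
d(*(np.array([.5245,-.224])+R@[.058,-.06]),.145,175)
```

```text
[0.012  0.0089 0.0557] turn -0.63 rot [-179.8    -0.26  174.37] pos [ 0.5884 -0.2987  0.2007] f [ 0.34 -0.64  0.07] t 11.35
```

```bash
python3 steer.py '0 0 0 0 0.024;0 0 0 0 0.024;0 0 0 0 0.024'
python3 - <<'E'
from h import *
c,s=np.cos(np.radians(-5)),np.sin(np.radians(-5)); R=np.array([[c,-s],[s,c]])
d(*(np.array([.5245,-.224])+R@[.058,-.06]),.145,175)
E
```

```text
time_s: 11.6
tool_pos: [0.5946, -0.2884, 0.2016]
tool_rot: [179.9, -0.1, 175.2]
force: [0.3, 1.1, 0.3]
grip_width: 0.0282
grasp_force: 0.0
[ 0.0174 -0.002   0.0566] turn 0.19 rot [ 1.7991e+02 -6.0000e-02  1.7519e+02] pos [ 0.5946 -0.2884  0.2016] f [0.31 1.06 0.31] t 11.6
```

```bash
python3 steer.py '0.0174 -0.002 0.03 0 0.024;0.0174 -0.002 0.056 0 0.024;0.0174 -0.002 0.056 0 0.024;0.0174 -0.002 0.056 0 0.024;0.0174 -0.002 0.056 0 0.024'
python3 - <<'E'
from h import *
c,s=np.cos(np.radians(-5)),np.sin(np.radians(-5)); R=np.array([[c,-s],[s,c]])
d(*(np.array([.5245,-.224])+R@[.058,-.06]),.113,175)
E
```

```text
time_s: 12.02
tool_pos: [0.5779, -0.2904, 0.1478]
tool_rot: [-180.0, 0.1, 175.1]
force: [-0.8, 0.6, 0.7]
grip_width: 0.0242
grasp_force: 0.0
[0.0011 0.0015 0.0348] turn 0.14 rot [-1.7999e+02  1.0000e-01  1.7514e+02] pos [ 0.5779 -0.2904  0.1478] f [-0.85  0.58  0.75] t 12.0167
```

```bash
python3 steer.py '0.001 0.001 0.015 0 0.024;0.001 0.001 0.03 0 0.024;0.001 0.001 0.034 0 0.024;0.001 0.001 0.034 0 0.024;0.001 0.001 0.034 0 0.005;0.001 0.001 0.034 0 0.005;0.001 0.001 0.034 0 0.005;0.001 0.001 0.034 0 0.005' 25; python3 steer.py '0 0 0 0 0.005;0 0 0 0 0.005;0 0 0 0 0.005'
```

```text
time_s: 12.68
tool_pos: [0.5766, -0.2884, 0.114]
tool_rot: [179.8, 0.1, 175.1]
force: [-0.1, 6.6, 5.0]
grip_width: 0.0099
grasp_force: 25.0
time_s: 12.93
tool_pos: [0.5766, -0.2884, 0.114]
tool_rot: [179.9, 0.1, 175.1]
force: [-1.0, 5.4, 5.4]
grip_width: 0.0102
grasp_force: 25.0
```

```bash
python3 steer.py '0 0.001 -0.001 0 0.005;0 0.001 -0.002 0 0.005;0 0.001 -0.003 0 0.005;0 0.001 -0.003 0 0.005' 30; python3 steer.py '0 0 -0.001 0 0.005;0 0 -0.002 0 0.005;0 0 -0.003 0 0.005;0 0 -0.003 0 0.005';python3 steer.py '0 0 -0.001 0 0.005;0 0 -0.002 0 0.005;0 0 -0.003 0 0.005;0 0 -0.003 0 0.005'
```

```text
time_s: 13.27
tool_pos: [0.575, -0.2892, 0.1147]
tool_rot: [180.0, -0.1, 175.0]
force: [1.1, 1.6, -5.2]
grip_width: 0.0096
grasp_force: 30.1
time_s: 13.6
tool_pos: [0.5749, -0.2897, 0.1183]
tool_rot: [-180.0, -0.0, 175.0]
force: [-0.4, 1.4, -7.1]
grip_width: 0.0098
grasp_force: 30.1
time_s: 13.93
tool_pos: [0.5761, -0.2896, 0.1222]
tool_rot: [-180.0, 0.1, 175.0]
force: [1.1, 1.0, -4.8]
grip_width: 0.0097
grasp_force: 30.1
```

```bash
python3 steer.py '0 0 -0.001 0 0.005;0 0 -0.002 0 0.005;0 0 -0.003 0 0.005;0 0 -0.004 0 0.005;0 0 -0.004 0 0.005'; python3 steer.py '0 0 -0.001 0 0.005;0 0 -0.002 0 0.005;0 0 -0.003 0 0.005;0 0 -0.004 0 0.005;0 0 -0.004 0 0.005';python3 - <<'E'
from h import *
snap('side','si7')
a=cv2.imread('pics/si5_raw.png',0);b=cv2.imread('pics/si7_raw.png',0)
# local shift of patches: (lower-stack bottom corners, rim corners)
c,s=np.cos(np.radians(-5)),np.sin(np.radians(-5)); R=np.array([[c,-s],[s,c]])
for x in(-.085,.085):
  for y in(-.065,.065):
    for z in(.005,.03,.06,.08,.112):
        u,v=proj('si5',np.append(np.array([.5245,-.224])+R@[x,y],z)).astype(int)
        t=a[v-8:v+9,u-8:u+9]; r=b[v-24:v+25,u-24:u+25]
        if t.shape!=(17,17) or r.shape!=(49,49): continue
        m=cv2.matchTemplate(r,t,cv2.TM_CCOEFF_NORMED); _,q,_,l=cv2.minMaxLoc(m); print(x,y,z,(u,v),'shift',l[0]-16,l[1]-16,round(q,2))
E
```

```text
time_s: 14.35
tool_pos: [0.5761, -0.29, 0.1266]
tool_rot: [-179.9, 0.1, 175.0]
force: [0.9, -1.4, -2.0]
grip_width: 0.0096
grasp_force: 30.0
time_s: 14.77
tool_pos: [0.5756, -0.2894, 0.1298]
tool_rot: [-180.0, 0.0, 175.0]
force: [0.8, -1.9, -2.6]
grip_width: 0.0095
grasp_force: 30.0
-0.085 -0.065 0.005 (np.int64(316), np.int64(349)) shift 0 1 0.94
-0.085 -0.065 0.03 (np.int64(316), np.int64(336)) shift 0 1 0.98
-0.085 -0.065 0.06 (np.int64(317), np.int64(320)) shift 0 1 0.98
-0.085 -0.065 0.08 (np.int64(317), np.int64(309)) shift 0 15 0.95
-0.085 -0.065 0.112 (np.int64(318), np.int64(291)) shift 0 -2 0.98
-0.085 0.065 0.005 (np.int64(271), np.int64(301)) shift 14 16 0.92
-0.085 0.065 0.03 (np.int64(270), np.int64(289)) shift 10 15 0.57
-0.085 0.065 0.06 (np.int64(270), np.int64(274)) shift -2 -14 0.52
-0.085 0.065 0.08 (np.int64(270), np.int64(264)) shift -6 -12 0.44
-0.085 0.065 0.112 (np.int64(270), np.int64(247)) shift 0 -1 0.93
0.085 -0.065 0.005 (np.int64(402), np.int64(309)) shift 1 2 0.72
0.085 -0.065 0.03 (np.int64(404), np.int64(297)) shift 3 -12 0.71
0.085 -0.065 0.06 (np.int64(406), np.int64(282)) shift -3 16 0.68
0.085 -0.065 0.08 (np.int64(407), np.int64(271)) shift -1 15 0.68
0.085 -0.065 0.112 (np.int64(409), np.int64(254)) shift 16 -11 0.46
0.085 0.065 0.005 (np.int64(352), np.int64(269)) shift -12 2 0.81
0.085 0.065 0.03 (np.int64(353), np.int64(258)) shift -8 -13 0.16
0.085 0.065 0.06 (np.int64(354), np.int64(244)) shift 2 -6 0.85
0.085 0.065 0.08 (np.int64(354), np.int64(234)) shift 2 -6 0.7
0.085 0.065 0.112 (np.int64(355), np.int64(218)) shift 2 11 0.53
```

The stack's lower corners have not moved. The load has dropped to about the tray's own weight, so the paint has peeled. I'll lift a bit further and measure the tilt.

```bash
python3 steer.py '0 0 -0.002 0 0.005;0 0 -0.004 0 0.005;0 0 -0.006 0 0.005;0 0 -0.008 0 0.005;0 0 -0.01 0 0.005;0 0 -0.01 0 0.005'; python3 steer.py '0 0 -0.002 0 0.005;0 0 -0.004 0 0.005;0 0 -0.006 0 0.005;0 0 -0.008 0 0.005;0 0 -0.01 0 0.005;0 0 -0.01 0 0.005';python3 - <<'E'
from h import *
snap('side','si8');snap('scene','sc8')
print(env.get_obs()['wrist_torque'])
a=cv2.imread('pics/si8.png')[180:360,210:430]; b=cv2.imread('pics/sc8.png')[190:350,120:290]
cv2.imwrite('pics/c8.png',np.hstack([cv2.resize(a,(440,360),interpolation=cv2.INTER_CUBIC),cv2.resize(b,(360,339),interpolation=cv2.INTER_CUBIC)[:360] if 0 else cv2.resize(b,(360,360),interpolation=cv2.INTER_CUBIC)]))
E
```

```text
time_s: 15.32
tool_pos: [0.5755, -0.2892, 0.1401]
tool_rot: [180.0, 0.0, 175.0]
force: [-0.2, -0.1, -2.2]
grip_width: 0.0095
grasp_force: 30.0
time_s: 15.82
tool_pos: [0.5757, -0.2894, 0.1502]
tool_rot: [-180.0, 0.1, 175.0]
force: [-0.0, -0.1, -1.7]
grip_width: 0.0098
grasp_force: 30.0
[-0.11436478 -0.08296142  0.01942768]
```

View pics/c8.png

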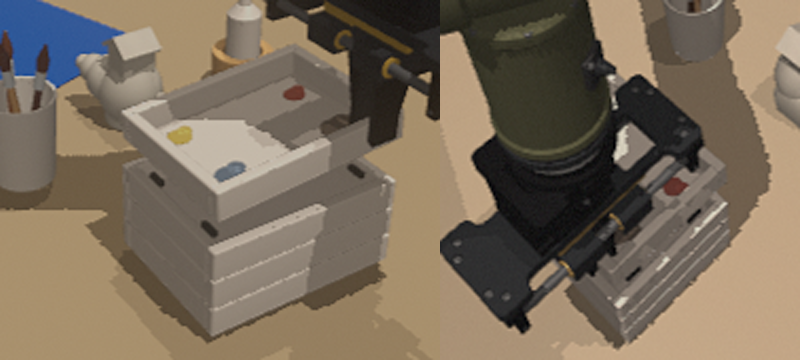

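The picture shows the tray fully free and off the stack, with the -x end drooping. The stack is intact, and the bottle is upright in the holder. Side-view rim corners in the crop are at (218,193), (123,107) and (293,45). From these I'll work out the tilt.

```bash
cat > fit.py <<'E'
from h import *
from scipy.optimize import least_squares
from scipy.spatial.transform import Rotation as R
def fit(f,obs,loc,tcp,grip,yaw=-5):
    # tray pose: rim point at grip fixed near tcp; solve pitch, roll, dz, dx,dy with weak priors
    c=np.array(grip)
    def P(q): return (R.from_euler('xyz',[q[0],q[1],yaw],degrees=True).apply(np.array(loc)-c)+np.array(tcp)+q[2:5])
    def res(q): return np.r_[np.concatenate([proj(f,p)-o for p,o in zip(P(q),obs)]), np.array(q[2:4])/.0015,q[4]/.003]
    r=least_squares(res,np.zeros(5),x_scale=[5,5,.002,.002,.002],diff_step=1e-2); print('roll,pitch,dx,dy,dz',r.x.round(4),r.cost.round(2))
E
sed -i 's/\.round(1)$//' h.py
python3 - <<'E'
from fit import *
o=[(210+u/2,180+v/2) for u,v in [(218,193),(123,107),(293,45)]]
fit('si8',o,[[-.085,-.065,.034],[-.085,.065,.034],[.085,.065,.034]],[.5757,-.2894,.1502],[.058,-.06,.036])
E
```

```text
roll,pitch,dx,dy,dz [-8.4370e-01 -2.4704e+00  7.0000e-04 -8.0000e-04 -2.9000e-03] 2.58
```

Tilt is only about 2.6°. I'll grip harder, lift high and carry it gently.

```bash
python3 steer.py '0 0 0 0 0.005;0 0 0 0 0.005;0 0 -0.01 0 0.005;0 0 -0.025 0 0.005;0 0 -0.04 0 0.005;0 0 -0.055 0 0.005;0 0 -0.065 0 0.005;0 0 -0.07 0 0.005' 50;python3 steer.py '0 0 -0.01 0 0.005;0 0 -0.025 0 0.005;0 0 -0.04 0 0.005;0 0 -0.055 0 0.005;0 0 -0.06 0 0.005;0 0 -0.06 0 0.005;0 0 -0.06 0 0.005';python3 - <<'E'
from h import *
d(.6136,.165,.28,175)
E
```

```text
time_s: 16.58
tool_pos: [0.5762, -0.2897, 0.222]
tool_rot: [-180.0, 0.2, 175.0]
force: [1.1, -0.5, -2.7]
grip_width: 0.0095
grasp_force: 49.9
time_s: 17.17
tool_pos: [0.5752, -0.2891, 0.2789]
tool_rot: [180.0, -0.0, 175.0]
force: [-0.1, -0.1, -3.8]
grip_width: 0.0095
grasp_force: 49.9
[ 0.0013  0.4557 -0.0009] turn 0.01 rot [ 1.7998e+02 -4.0000e-02  1.7501e+02] pos [ 0.5752 -0.2891  0.2789] f [-0.12 -0.08 -3.84] t 17.1667
```

```bash
python3 steer.py '0 0.005 0 0 0.005;0 0.015 0 0 0.005;0 0.03 0 0 0.005;0 0.05 0 0 0.005;0 0.07 0 0 0.005;0 0.09 0 0 0.005;0 0.11 0 0 0.005;0 0.13 0 0 0.005';python3 steer.py '0 0.02 0 0 0.005;0 0.04 0 0 0.005;0 0.06 0 0 0.005;0 0.08 0 0 0.005;0 0.1 0 0 0.005;0 0.12 0 0 0.005;0 0.14 0 0 0.005;0 0.16 0 0 0.005';python3 steer.py '0 0.02 0 0 0.005;0 0.04 0 0 0.005;0 0.06 0 0 0.005;0 0.08 0 0 0.005;0 0.1 0 0 0.005;0 0.12 0 0 0.005;0 0.135 0 0 0.005;0 0.145 0 0 0.005';python3 steer.py '0 0.01 0 0 0.005;0 0.018 0 0 0.005;0 0.02 0 0 0.005;0 0.02 0 0 0.005;0 0.02 0 0 0.005;0 0.02 0 0 0.005';python3 - <<'E'
from h import *
d(.6136,.165,.28,175)
snap('side','si9');snap('scene','sc9')
E
```

```text
time_s: 17.83
tool_pos: [0.5864, -0.1572, 0.2787]
tool_rot: [180.0, -0.1, 175.1]
force: [-0.1, 0.4, -2.8]
grip_width: 0.0094
grasp_force: 49.9
time_s: 18.5
tool_pos: [0.5999, 0.002, 0.2787]
tool_rot: [180.0, -0.1, 175.1]
force: [0.1, 0.4, -2.7]
grip_width: 0.0096
grasp_force: 49.9
time_s: 19.17
tool_pos: [0.6123, 0.1475, 0.2787]
tool_rot: [180.0, -0.1, 175.2]
force: [-1.0, -0.5, -3.5]
grip_width: 0.0098
grasp_force: 49.9
time_s: 19.67
tool_pos: [0.6152, 0.1626, 0.2797]
tool_rot: [-180.0, 0.0, 174.9]
force: [0.5, 0.1, -3.2]
grip_width: 0.0094
grasp_force: 49.9
[ 0.0018  0.0022 -0.0003] turn -0.09 rot [-1.7997e+02  2.0000e-02  1.7491e+02] pos [0.6152 0.1626 0.2797] f [ 0.48  0.06 -3.16] t 19.6667
```

The tray is over the mat. A numerical check with image code comes next: tilt by edge alignment, plus whether the stack moved.

```bash
cat > lvl.py <<'E'
from h import *
from scipy.optimize import differential_evolution
from scipy.spatial.transform import Rotation as R
def edges(f):
    g=cv2.GaussianBlur(cv2.imread(f'pics/{f}_raw.png',0).astype(np.float32),(0,0),1.2)
    return np.minimum(np.hypot(cv2.Sobel(g,5,1,0),cv2.Sobel(g,5,0,1)),60)
K=[(-.085,-.065),(.085,-.065),(.085,.065),(-.085,.065)]; k=[(-.075,-.055),(.075,-.055),(.075,.055),(-.075,.055)]
L=np.concatenate([np.linspace((*Q[i],z),(*Q[(i+1)%4],z),40) for Q,z in((K,.034),(k,.034),(K,.008)) for i in range(4)])
def level(fs,tcp,g=(.058,-.06,.036)):
    E=[edges(f) for f in fs]; C=[np.load(f'pics/{f}.npz') for f in fs]; C=[{n:c[n] for n in c.files} for c in C]
    def cost(q):
        W=R.from_euler('xyz',[q[0],q[1],-5+q[5]],degrees=True).apply(L-g)+tcp+q[2:5]; s=0
        for e,c in zip(E,C):
            T=c['world_from_camera']; p=(W-T[:3,3])@T[:3,:3]; u=p[:,:2]/p[:,2:]*[c['fx'],c['fy']]+[c['cx'],c['cy']]
            s-=cv2.remap(e,u[:,:1].astype(np.float32),u[:,1:].astype(np.float32),1).mean()
        return s
    r=differential_evolution(cost,[(-9,9),(-9,9),(-.005,.005),(-.005,.005),(-.008,.008),(-2,2)],seed=1,maxiter=120,popsize=12)
    W=R.from_euler('xyz',[r.x[0],r.x[1],-5+r.x[5]],degrees=True); print(r.x.round(4),round(r.fun,1),'centre',(W.apply(-np.array(g))+tcp+r.x[2:5]).round(4))
E
python3 - <<'E'
from lvl import *
level(['si9'],[.6145,.164,.2795]);level(['si9','sc9'],[.6145,.164,.2795])
level(['si8'],[.5757,-.2894,.1502])
for A,B in(('si5','si9'),('sc5','sc9')):
    a,b=[cv2.imread(f'pics/{f}_raw.png',0) for f in(A,B)]
    for n,P in dict(st1=(.44,-.28,.03),st2=(.518,-.288,.04),st3=(.6,-.29,.03),pot=(.44,-.015,.05),shell=(.57,-.01,.05),bot=(.697,-.012,.1)).items():
        u,v=proj(A,P).astype(int); t=a[v-14:v+15,u-14:u+15]; r=b[v-22:v+23,u-22:u+23]
        if t.shape!=(29,29) or r.shape!=(45,45): continue
        _,q,_,l=cv2.minMaxLoc(cv2.matchTemplate(r,t,5)); print(B,n,l[0]-8,l[1]-8,round(q,2))
E
```

```text
[-9.1830e-01 -3.4802e+00  4.2000e-03  3.0000e-03 -3.5000e-03  7.5550e-01] -44.6 centre [0.5676 0.2304 0.2356]
[-1.4931e+00 -3.5253e+00  2.0000e-03 -6.0000e-04 -1.5000e-03  8.0100e-01] -86.3 centre [0.5654 0.2263 0.2369]
[-1.4405e+00 -4.7301e+00  1.1000e-03  3.3000e-03 -3.3000e-03 -8.4790e-01] -39.7 centre [ 0.5284 -0.2218  0.1048]
si9 st1 0 1 0.96
si9 st2 8 -2 0.95
si9 st3 2 1 0.86
si9 pot 0 0 0.99
si9 shell 0 0 0.8
si9 bot 0 0 0.56
sc9 st1 -1 5 0.83
sc9 st2 -4 2 0.87
sc9 st3 -4 3 0.82
sc9 pot 0 0 0.99
sc9 shell 0 0 0.98
sc9 bot 0 0 0.3
```

```bash
python3 steer.py '0 0 0 0 0.005;0 0 0 0 0.005;0 0 0 0 0.005;0 0 0 0 0.005;0 0 0 0 0.005;0 0 0 0 0.005'
python3 - <<'E'
from lvl import *
snap('side','si10');snap('scene','sc10')
z=(0,0,0)
level(['si10','sc10'],[.5245,-.224,.052],z)
level(['si5','sc5'],[.5245,-.224,.078],z)
level(['si10','sc10'],[.6145,.164,.2795])
E
```

```text
time_s: 20.27
tool_pos: [0.615, 0.1641, 0.2796]
tool_rot: [180.0, 0.0, 175.0]
force: [-0.5, 0.4, -2.8]
grip_width: 0.0094
grasp_force: 49.9
[-1.8220e-01  1.2693e+00 -1.2000e-03 -2.9000e-03 -7.0000e-04  5.4280e-01] -95.5 centre [ 0.5233 -0.2269  0.0513]
[ 0.1312 -0.1991  0.0011  0.0027 -0.0038  0.0717] -99.5 centre [ 0.5256 -0.2213  0.0742]
[-1.0554e+00 -3.7206e+00 -2.0000e-04 -1.9000e-03 -1.5000e-03 -8.6600e-02] -86.7 centre [0.5643 0.2262 0.2372]
```

```bash
python3 -c "
from cell import env, eyes, workorder
print(workorder.sign_off())"
```

```text
the job is handed in; nothing more can be done
None
```

Job handed in at about 20 s, verdict not shown: the bottle is fully down in the holder, and the top tray, peeled from one corner, is held still over the mat with its underside about 23 cm up; it is tilted about 4°, the stack may have shifted a few mm by camera estimate, and the pot and shell were not moved.

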